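Shake the stuck weights out of the upturned sample cup

ROBOT

A 6-joint arm with a two-finger parallel gripper is mounted at the origin on a cart in front of the work surface, level with it; the furniture and walls round the work are solid. World frame = base frame: x ahead of the robot, y to its left, z up, the work surface at z = 0. Lengths are in m, angles in rad, forces in N, time in s.
With the tool pointing down it reaches from about 0.35 to 0.775 m from the base axis. Payload 7.3 kg.
Tool frame: the origin (TCP) lies midway between the tips of the shut fingers; the grasp point (between the pads) lies 19 mm behind it (robot.grip_depth is the z of the grasp point in the tool frame, in m); z points along the fingers, y is the line along which they close (so a half turn about z gives the same grasp; the last joint's range is limited). The gripper opens to 92 mm and grips with 3 to 60 N. Pads are 19 mm wide; open, the fingers measure 130 mm over their backs; the gripper's body (75 mm by 190 mm) begins 47 mm behind the grasp point.
Start: joints at [-1.412, 0.342, 1.524, -0, 1.275, -0.146], TCP at [0.158, -0.501, 0.227] pointing down, gripper open.
Joint ranges: [-2.53, 2.53], [-0.77, 2.02], [0.04, 2.7], [-1, 4.14], [0.28, 2.66], [-3.11, 3.11]. Speed limits (rad/s): [2.57, 2.57, 3.14, 3.14, 3.14, 3.14].

INTERFACE

Orientations are given as [roll, pitch, yaw] about the fixed x, y, z axes, in that order (R = Rz(yaw) Ry(pitch) Rx(roll)).
In Python, from cell import robot, viewer gives the robot as it stands.
- The arm moves only by the tool step_arm, never from a script. Its argument "increments" is a list of rows, each an object with "delta_pos": the shift along the tool's x, y, z in cm, a list of three; "dr": the turn, a rotation vector about the tool's x, y, z in degrees, a list of three; "fingers": the closure, from -1 (fully open) to 1 (shut), so that 0 is half open. In form: [{"delta_pos": [tx, ty, tz], "dr": [wx, wy, wz], "fingers": fingers}, ...]. A call has exactly 5 rows; each row is the pose to reach, as a shift and turn from the pose commanded when the call began, along the tool's axes at that moment; what a row does not reach only later rows make up. A row lasts 1/8 s, in which the tool goes at most 62.5 mm and 10.7 degrees, less where a joint would pass 70% of its speed; a pose out of reach is approached as far as the arm can. A call with a gripper value outside its range is refused whole. The fingers move at their own pace and stop on an object; "newtons" is the grip in N (left out, the last holds). Time passes only in rows, so rows that repeat a pose let the fingers close, or fill a call up. It gives the time, the measured TCP pose, the force, the opening and the grip force at its end, in the units of the state.
- robot.observe(): the state, without advancing time (a new reading comes with each control period).
- viewer.read_camera(name): name is "scene" or "top" or "wrist"; returns the picture (400x640x3 uint8, red, green, blue); there is no depth.
- viewer.camera_params(name): a dict with "K" (3x3 intrinsics, pixels), "k1" (the pictures are not rectified: a ray, as slopes to the right and down, at radius r is drawn at 1 + k1 r^2 times it, then the intrinsics apply), "T" (4x4, takes a point from camera to world coordinates). Camera axes: x right, y down, z forward; pixel columns grow to the right and rows downward; lengths in m; the calibration is good to about 2 mm. A picture is of the moment at which its call begins: read the wrist's pose just before it. camera_params takes no time and is no camera call; for the wrist camera it gives the pose at the moment of the call.
- robot.hand_in(): hands the job in; it is judged then, once.
The state is a dict: "time": time; "qpos": joint angles; "qvel": joint speeds; "joint_efforts": joint torques, N m; "tool_pos": TCP position; "tool_rot": TCP orientation; "contact_force": force on the tool from outside, world axes, zero at the start; "torque": the same for the moment, N m; "opening": finger opening in m; "grip_force": force on a finger pad.
Only numpy, scipy, OpenCV 4.12 (cv2) and the standard library are available. Lean on these libraries where they do the work, as an engineer would, in place of code of your own. Each camera call takes 0.05 s, during which the arm holds its last target. There are 200 camera calls.

TASK

Two small brass weights are stuck inside the blue upturned cup in the drain tray. Lift the blue cup a little above the tray, mouth down, and rock or shake it along its longer side until it grows no lighter and both weights have dropped into the tray; then stand the empty cup, still mouth down, on the clear worktop just to the left of the tray.

Things in the scene. Friction and masses are not known exactly. Their poses are not given: they have to be found in the camera images.
- blue_cup: oblong blue sample cup, upside down (mouth down) in the tray: 48 mm along its x, 70 mm along its y, 80 mm tall, straight walls 3 mm thick, 120 g. Origin at the centre of the mouth, its lowest plane; z up. Grasp from above across the faces 48 mm apart. Inside, level with the mouth, a slippery ledge 14 mm wide, 4 mm thick runs along each y end; between them is a 34 mm slot.
- drain_tray: white fixed tray, 200 mm along x, 300 mm along y, rim 36 mm high, floor 6 mm above the worktop; origin at the centre of its underside, z up. The blue cup stands in one y half, in the other a grey cup of the same make, upside down and empty, not to be used; they are about 150 mm apart, either way round. The worktop left of it (+y side) is clear for 110 mm beyond the rim.
- weight_a: brass knob weight, 18 mm in diameter, 23 mm tall, 30 to 55 g; origin at the centre of its foot, z up through its knob. It starts hidden in the blue cup, on the ledge at the cup's + y end; it slides off and drops through the slot when the cup is tilted along y by more than about 25 degrees with that ledge uppermost (each way frees one weight), or shaken along y as hard.
- weight_b: brass knob weight, 18 mm in diameter, 23 mm tall, 30 to 55 g; origin at the centre of its foot, z up through its knob. It starts hidden in the blue cup, on the ledge at the cup's - y end; it slides off and drops through the slot when the cup is tilted along y by more than about 25 degrees with that ledge uppermost (each way frees one weight), or shaken along y as hard.

How it is judged:
On the way:
1. the blue cup is held lifted over the tray and both weights have dropped out into the tray (z of blue_cup in the frame of drain_tray above 0.06 m and x of blue_cup in the frame of drain_tray between -0.12 and 0.12 m and y of blue_cup in the frame of drain_tray between -0.17 and 0.17 m and x of weight_a in the frame of drain_tray between -0.1 and 0.1 m and y of weight_a in the frame of drain_tray between -0.15 and 0.15 m and z of each of weight_a, weight_b in the frame of drain_tray below 0.05 m and x of weight_b in the frame of drain_tray between -0.1 and 0.1 m and y of weight_b in the frame of drain_tray between -0.15 and 0.15 m), for 0.2 s.
At the end, for the whole second after the job is handed in: both brass weights lie at rest in the tray; the blue cup stands mouth down (within about 6 degrees) and at rest flat on the worktop to the left (+y side) of the tray, its centre 165 to 300 mm from the tray's centre line and within 130 mm of the tray's centre fore and aft (x of weight_a in the frame of drain_tray between -0.1 and 0.1 m and y of weight_a in the frame of drain_tray between -0.15 and 0.15 m and z of each of weight_a, weight_b in the frame of drain_tray below 0.05 m and x of weight_b in the frame of drain_tray between -0.1 and 0.1 m and y of weight_b in the frame of drain_tray between -0.15 and 0.15 m and height (world z) of blue_cup below 0.004 m and angle between blue_cup's own z axis and vertical below 0.1 rad and y of blue_cup in the frame of drain_tray between 0.165 and 0.3 m and x of blue_cup in the frame of drain_tray between -0.13 and 0.13 m and linear speed of blue_cup below 0.02 m/s and linear speed of each of weight_a, weight_b below 0.05 m/s); the robot touches nothing.
It fails at once if the blue cup is knocked over or turned up (tilted past about 70 degrees) (angle between blue_cup's own z axis and vertical above 1.2 rad).
It also fails if it takes over 56 s, if anything falls off the work surface, if the arm or the gripper's body presses on something with over 40 N, if the wrist force passes 120 N, or if a joint passes its speed limit or range.

## Working session

There is one attempt and no reset: what is moved stays moved. The work goes in short steps, Python scripts to look and compute and a tool call to move; the robot and the scene stay as the last step left them, time stands still between calls to the robot, and variables do not carry over. Pictures are saved under pics/ and viewed, at most 10 in all, crops included, and the job is handed in when it is done.

Besides the shell and the picture viewer there is one more tool, called after "Request:" as name([rows], argument=value, ...), one row to a line, values as JSON. step_arm: Moves the arm, as the interface text tells. Its arguments: {"type":"object","properties":{"increments":{"type":"array"},"newtons":{"type":"number"}},"required":["increments"]}

```bash
mkdir -p pics; cat > h.py <<'E'
import numpy as np, cv2
from cell import robot, viewer
from scipy.spatial.transform import Rotation as R
def ray(p,uv):
    K=p["K"];d=np.array([(uv[0]-K[0][2])/K[0][0],(uv[1]-K[1][2])/K[1][1]]);s=d.copy()
    for _ in range(20): s=d/(1+p["k1"]*(s@s))
    T=np.array(p["T"]);return T[:3,3],T[:3,:3]@np.array([s[0],s[1],1])
def at(p,uv,z):
    o,d=ray(p,uv);return o+d*(z-o[2])/d[2]
def snap(c,f):
    p=viewer.camera_params(c);im=viewer.read_camera(c);cv2.imwrite(f,im[:,:,::-1]);return p,im
E
python3 - <<'E'
from h import *
p,a=snap("top","pics/top.png")
q,b=snap("scene","pics/scene.png")
s=robot.observe();print(s)
print(p["T"],q["T"])
E
```

```text
{'time': 0.1, 'qpos': array([-1.41198991e+00,  3.42676642e-01,  1.52492748e+00,  4.28453521e-06,
        1.27541543e+00, -1.45967821e-01]), 'qvel': array([-1.39713504e-03, -2.43275110e-03, -2.70921671e-03, -6.82681590e-04,
        2.44519168e-04, -9.20824986e-05]), 'joint_efforts': array([ 1.56136739e-03, -4.32005060e+01, -2.44694495e+01,  7.19231553e-02,
        5.26040001e-02, -5.42942587e-05]), 'tool_pos': array([ 0.15752019, -0.50042296,  0.22610013]), 'tool_rot': array([-3.14018152e+00, -2.11596073e-04,  3.04772840e-01]), 'contact_force': array([-0.48603149,  0.20521883,  0.24779234]), 'torque': array([-0.0175793 , -0.00928523, -0.01225049]), 'grip_force': 0.0, 'opening': 0.0917934556448125}
[[ 0.02934709 -0.99202346  0.12258954  0.40912118]
 [-0.99956704 -0.02886564  0.00570187 -0.04737711]
 [-0.00211777 -0.1227038  -0.99244108  0.90038383]
 [ 0.          0.          0.          1.        ]] [[ 0.86089088 -0.40337793  0.3100857   0.24849367]
 [-0.5087549  -0.67536199  0.53390508 -0.52175475]
 [-0.00594543 -0.61739163 -0.78663348  0.69765067]
 [ 0.          0.          0.          1.        ]]
```

View pics/top.png

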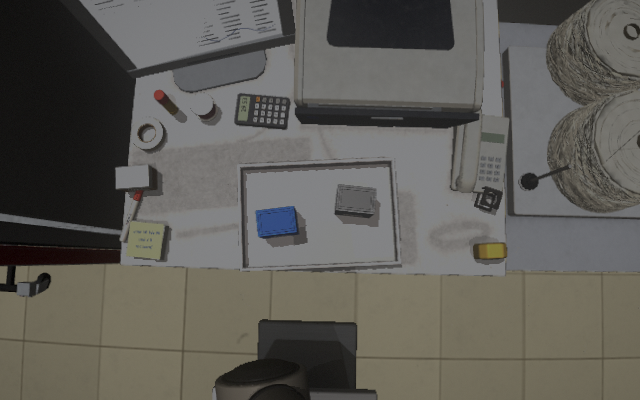

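View pics/scene.png

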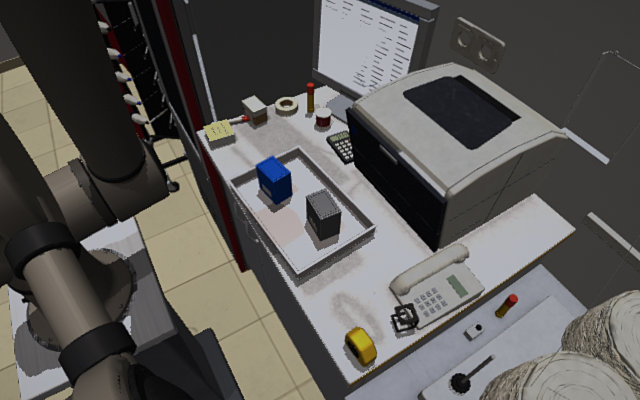

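The top view shows the tray at about (238,163)–(400,268), with the blue cup's top centred near (277,222) and the grey cup near (355,200). I'll enlarge this to measure it.

```bash
python3 - <<'E'
from h import *
a=cv2.imread("pics/top.png")
cv2.imwrite("pics/c1.png",cv2.resize(a[150:280,220:410],None,fx=4,fy=4,interpolation=cv2.INTER_CUBIC))
E
```

```text
(no output)
```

View pics/c1.png

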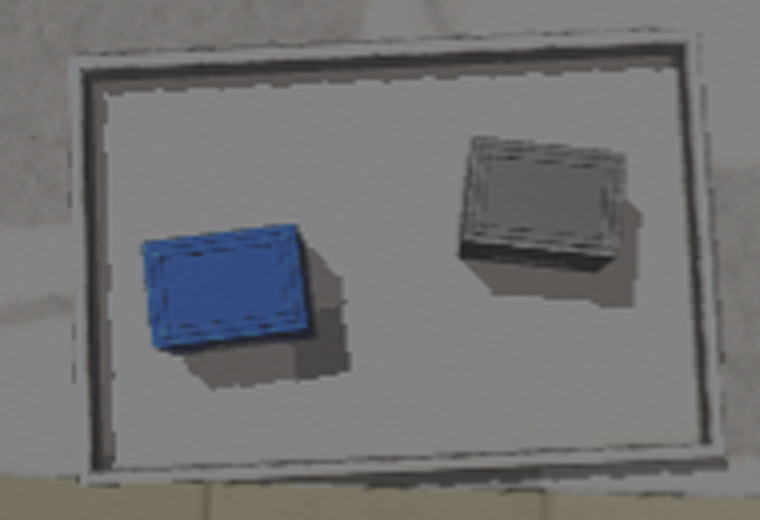

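The crop shows the blue top corners at (145,242), (297,226), (311,335) and (158,349). The tray's rim corners are at (70,58), (695,33), (722,455) and (87,483).

```bash
python3 - <<'E'
from h import *
p=viewer.camera_params("top")
f=lambda L,z:np.array([at(p,(220+(u+.5)/4-.5,150+(v+.5)/4-.5),z) for u,v in L])
for L,z in(([(145,242),(297,226),(311,335),(158,349)],.086),([(70,58),(695,33),(722,455),(87,483)],.036),([(472,137),(626,155),(615,262),(462,245)],.086)):
    P=f(L,z);c=P.mean(0);e=(P[0]+P[3]-P[1]-P[2])/2;g=(P[0]+P[1]-P[2]-P[3])/2
    print(P.round(4)[:,:2].tolist(),c.round(4),np.linalg.norm(e),np.linalg.norm(g),np.degrees(np.arctan2(-e[0],e[1])),np.degrees(np.arctan2(g[1],g[0])))
for uv in [(147,265),(168,222),(155,190),(125,262)]: print(at(p,uv,0))
E
```

```text
[[0.4889, 0.0741], [0.4981, 0.006], [0.4494, -0.002], [0.441, 0.0661]] [0.4693 0.036  0.086 ] 0.06870930883256317 0.04893310121381278 7.348042537080066 9.432268053639868
[[0.5821, 0.1223], [0.6031, -0.1799], [0.4008, -0.1948], [0.3789, 0.1039]] [ 0.4912 -0.0371  0.036 ] 0.3012350867517256 0.20345649200581944 4.086722711436754 4.695808951066165
[[0.5408, -0.0716], [0.5347, -0.1414], [0.486, -0.1372], [0.4917, -0.0683]] [ 0.5133 -0.1046  0.086 ] 0.06955669507750548 0.04905460988664654 -4.888979401395874 -4.384497991900373
[0.38113034 0.2999861  0.        ]
[0.46808398 0.26280024 0.        ]
[0.53193762 0.29424967 0.        ]
[0.38523948 0.34566696 0.        ]
```

Request:
step_arm([
  {"delta_pos":[4.6,-4.2,0],"dr":[0,0,-8],"fingers":-1},
  {"delta_pos":[9.2,-8.4,0],"dr":[0,0,-16],"fingers":-1},
  {"delta_pos":[13.7,-12.5,0],"dr":[0,0,-24],"fingers":-1},
  {"delta_pos":[18.3,-16.7,0],"dr":[0,0,-32],"fingers":-1},
  {"delta_pos":[22.9,-20.9,0],"dr":[0,0,-40],"fingers":-1},
], newtons=30)

```text
time: 0.72
tool_pos: [0.3138, -0.2309, 0.2266]
tool_rot: [3.141, -0.0, 1.007]
contact_force: [0.5, 0.1, 0.3]
opening: 0.0915
grip_force: 0.0
```

```bash
cat >> h.py <<'E'
def go(pos,rpy_deg):
    s=robot.observe();A=R.from_euler('xyz',s["tool_rot"]);B=R.from_euler('xyz',rpy_deg,degrees=True)
    print("t",s["time"],"at",s["tool_pos"].round(4),np.degrees(s["tool_rot"]).round(1),"F",s["contact_force"].round(2),"open",round(s["opening"],4),"grip",round(s["grip_force"],1))
    print("cm",(A.inv().apply(np.array(pos)-s["tool_pos"])*100).round(2),"deg",(A.inv()*B).as_rotvec(degrees=True).round(1))
E
python3 -c "
from h import *
go([.469,.036,.20],[180,0,98])"
```

```text
t 0.725 at [ 0.3138 -0.2309  0.2266] [180.   -0.   57.7] F [0.48 0.09 0.33] open 0.0915 grip 0.0
cm [30.85 -1.15  2.67] deg [  0.    0.  -40.3]
```

Request:
step_arm([
  {"delta_pos":[6.2,-0.2,0.5],"dr":[0,0,-8],"fingers":-1},
  {"delta_pos":[12.3,-0.5,1.1],"dr":[0,0,-16],"fingers":-1},
  {"delta_pos":[18.5,-0.7,1.6],"dr":[0,0,-24],"fingers":-1},
  {"delta_pos":[24.7,-0.9,2.1],"dr":[0,0,-32],"fingers":-1},
  {"delta_pos":[30.8,-1.2,2.7],"dr":[0,0,-40.3],"fingers":-1},
])

```text
time: 1.35
tool_pos: [0.4696, 0.0354, 0.1995]
tool_rot: [3.141, 0.0, 1.711]
contact_force: [2.4, -1.1, -0.5]
opening: 0.0918
grip_force: 0.0
```

```bash
python3 -c "
from h import *
p,_=snap('wrist','pics/w1.png')
go([.469,.036,.051],[180,0,98])"
```

```text
t 1.4 at [0.4718 0.0411 0.1987] [179.9  -0.2  98.6] F [ 0.81  4.58 -0.72] open 0.0918 grip 0.0
cm [-0.52 -0.38 14.76] deg [ 0.1 -0.2  0.6]
```

View pics/w1.png

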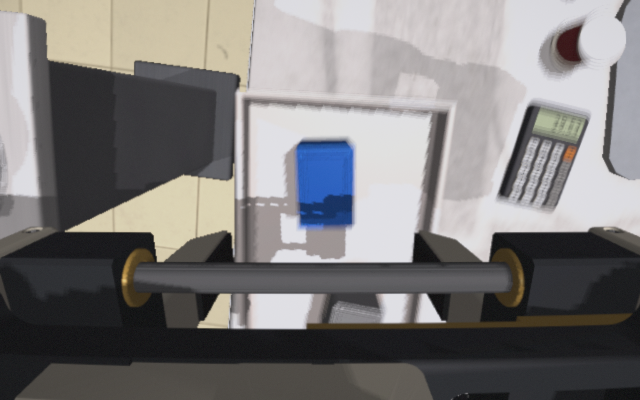

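The wrist view is slightly blurred. The blue cup spans (297,142)–(353,228), square to the fingers and centred between them, so I'll descend.

Request:
step_arm([
  {"delta_pos":[0,0,4],"dr":[0,0,0],"fingers":-1},
  {"delta_pos":[0,0,8],"dr":[0,0,0],"fingers":-1},
  {"delta_pos":[0,0,11],"dr":[0,0,0],"fingers":-1},
  {"delta_pos":[0,0,13.5],"dr":[0,0,0],"fingers":-1},
  {"delta_pos":[0,0,14.8],"dr":[0,0,0],"fingers":-1},
])

```text
time: 2.02
tool_pos: [0.468, 0.0334, 0.0503]
tool_rot: [-3.139, -0.0, 1.706]
contact_force: [0.8, -0.0, 0.6]
opening: 0.092
grip_force: 0.0
```

Request:
step_arm([
  {"delta_pos":[0,0,0],"dr":[0,0,0],"fingers":-0.4},
  {"delta_pos":[0,0,0],"dr":[0,0,0],"fingers":0},
  {"delta_pos":[0,0,0],"dr":[0,0,0],"fingers":0.5},
  {"delta_pos":[0,0,0],"dr":[0,0,0],"fingers":1},
  {"delta_pos":[0,0,0],"dr":[0,0,0],"fingers":1},
], newtons=30)

```text
time: 2.65
tool_pos: [0.4693, 0.0333, 0.0521]
tool_rot: [3.14, 0.0, 1.706]
contact_force: [0.4, -0.7, 1.0]
opening: 0.048
grip_force: 29.9
```

Request:
step_arm([
  {"delta_pos":[0,0,0],"dr":[0,0,0],"fingers":1},
  {"delta_pos":[0,0,0],"dr":[0,0,0],"fingers":1},
  {"delta_pos":[0,0,0],"dr":[0,0,0],"fingers":1},
  {"delta_pos":[0,0,0],"dr":[0,0,0],"fingers":1},
  {"delta_pos":[0,0,0],"dr":[0,0,0],"fingers":1},
])

```text
time: 3.28
tool_pos: [0.4693, 0.0333, 0.0521]
tool_rot: [3.14, 0.0, 1.706]
contact_force: [0.4, 0.1, 6.2]
opening: 0.0478
grip_force: 29.9
```

Request:
step_arm([
  {"delta_pos":[0,0,-1],"dr":[0,0,0],"fingers":1},
  {"delta_pos":[0,0,-2.5],"dr":[0,0,0],"fingers":1},
  {"delta_pos":[0.3,0,-4.5],"dr":[0,0,0],"fingers":1},
  {"delta_pos":[0.6,0,-6.5],"dr":[0,0,0],"fingers":1},
  {"delta_pos":[0,0,-8],"dr":[0,0,0],"fingers":1},
])

```text
time: 3.9
tool_pos: [0.4682, 0.0338, 0.1325]
tool_rot: [-3.141, -0.0, 1.707]
contact_force: [0.7, 0.2, -2.6]
opening: 0.0477
grip_force: 29.9
```

Request:
step_arm([
  {"delta_pos":[0,0,0],"dr":[0,0,0],"fingers":1},
  {"delta_pos":[0,0,0],"dr":[0,0,0],"fingers":1},
  {"delta_pos":[0,0,0],"dr":[0,0,0],"fingers":1},
  {"delta_pos":[0,0,0],"dr":[0,0,0],"fingers":1},
  {"delta_pos":[0,0,0],"dr":[0,0,0],"fingers":1},
])

```text
time: 4.53
tool_pos: [0.4687, 0.0334, 0.1315]
tool_rot: [-3.141, -0.0, 1.706]
contact_force: [-0.5, 0.5, -1.9]
opening: 0.0478
grip_force: 29.9
```

```bash
python3 -c "
from h import *
go([.469,.026,.131],[180,0,98])
for _ in range(4): viewer.read_camera('wrist');s=robot.observe();print(s['contact_force'].round(2),s['torque'].round(3),s['qpos'].round(2))"
```

```text
t 4.525 at [0.4687 0.0334 0.1315] [-180.    -0.    97.8] F [-0.5   0.49 -1.9 ] open 0.0478 grip 29.9
cm [-0.74 -0.07  0.05] deg [-0.  -0.  -0.2]
[ 0.2  -0.44 -2.06] [ 0.007 -0.12   0.021] [-0.09  0.35  1.81 -0.    0.98 -0.23]
[-0.04 -0.15 -2.35] [-0.048 -0.156 -0.038] [-0.09  0.35  1.81 -0.    0.98 -0.23]
[ 0.68  0.62 -2.58] [-0.056 -0.056 -0.004] [-0.09  0.35  1.81 -0.    0.98 -0.23]
[-0.25 -0.48 -1.9 ] [-0.015 -0.11  -0.018] [-0.09  0.35  1.81 -0.    0.98 -0.23]
```

Request:
step_arm([
  {"delta_pos":[-0.5,0,0],"dr":[0,8,0],"fingers":1},
  {"delta_pos":[-1,0,0],"dr":[0,16,0],"fingers":1},
  {"delta_pos":[-1.5,0,0],"dr":[0,24,0],"fingers":1},
  {"delta_pos":[-2,0,0],"dr":[0,32,0],"fingers":1},
  {"delta_pos":[-2,0,0],"dr":[0,40,0],"fingers":1},
])

```text
time: 5.35
tool_pos: [0.4722, 0.0125, 0.132]
tool_rot: [3.139, -0.701, 1.707]
contact_force: [-0.5, -0.5, -1.4]
opening: 0.0476
grip_force: 29.9
```

Request:
step_arm([
  {"delta_pos":[0,0,0],"dr":[0,0,0],"fingers":1},
  {"delta_pos":[0,0,0],"dr":[0,0,0],"fingers":1},
  {"delta_pos":[0,0,0],"dr":[0,0,0],"fingers":1},
  {"delta_pos":[0,0,0],"dr":[0,0,0],"fingers":1},
  {"delta_pos":[0,0,0],"dr":[0,0,0],"fingers":1},
])

```text
time: 5.98
tool_pos: [0.4716, 0.0139, 0.132]
tool_rot: [3.141, -0.697, 1.708]
contact_force: [-0.7, -0.3, -1.3]
opening: 0.0476
grip_force: 29.9
```

```bash
python3 -c "
from h import *
go([.469,.033,.131],[180,0,98])
for _ in range(4): viewer.read_camera('wrist');s=robot.observe();print(s['contact_force'].round(2),s['torque'].round(3),s['qpos'].round(2))
snap('scene','pics/s2.png')
a=cv2.imread('pics/s2.png');cv2.imwrite('pics/s2c.png',cv2.resize(a[120:290,200:400],None,fx=3,fy=3))"
```

```text
t 5.975 at [0.4716 0.0139 0.132 ] [180.  -39.9  97.8] F [-0.73 -0.26 -1.3 ] open 0.0476 grip 29.9
cm [1.41 0.01 1.31] deg [  0.1 -39.9  -0.2]
[-0.46  1.36 -0.5 ] [-0.556 -0.167 -0.014] [-0.5   0.55  1.71  0.55  1.38 -0.89]
[ 0.57  0.78 -0.99] [-0.564 -0.16  -0.021] [-0.51  0.55  1.71  0.55  1.38 -0.89]
[-0.84 -0.21 -2.06] [-0.57  -0.206 -0.005] [-0.51  0.55  1.71  0.55  1.38 -0.89]
[ 0.33 -0.08 -1.99] [-0.606 -0.225  0.055] [-0.51  0.55  1.71  0.55  1.38 -0.89]
```

View pics/s2c.png

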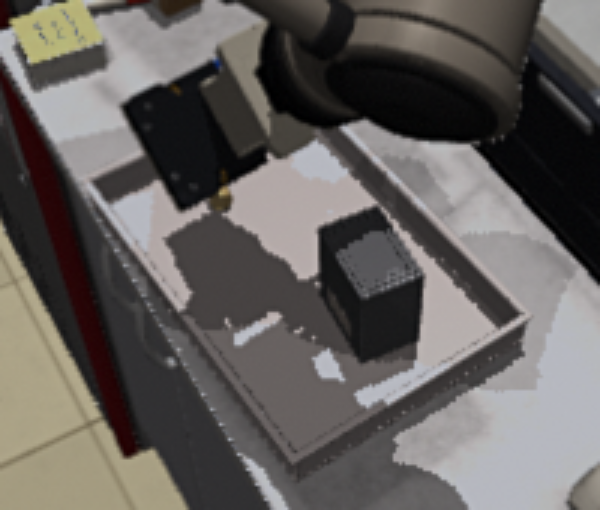

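One weight now stands in the tray at crop (220,195). Next I'll tilt the other way.

Request:
step_arm([
  {"delta_pos":[0.3,0,0.3],"dr":[0,-8,0],"fingers":1},
  {"delta_pos":[0.6,0,0.5],"dr":[0,-16,0],"fingers":1},
  {"delta_pos":[0.8,0,0.8],"dr":[0,-24,0],"fingers":1},
  {"delta_pos":[1.1,0,1],"dr":[0,-32,0],"fingers":1},
  {"delta_pos":[1.4,0,1.3],"dr":[0,-40,0],"fingers":1},
])

```text
time: 6.85
tool_pos: [0.469, 0.0326, 0.1313]
tool_rot: [3.14, 0.004, 1.706]
contact_force: [-0.9, -0.2, -2.4]
opening: 0.0477
grip_force: 29.9
```

Request:
step_arm([
  {"delta_pos":[0.5,0,0],"dr":[0,-8,0],"fingers":1},
  {"delta_pos":[1,0,0],"dr":[0,-16,0],"fingers":1},
  {"delta_pos":[1.5,0,0],"dr":[0,-24,0],"fingers":1},
  {"delta_pos":[1.8,0,0],"dr":[0,-32,0],"fingers":1},
  {"delta_pos":[1.8,0,0],"dr":[0,-40,0],"fingers":1},
])

```text
time: 7.48
tool_pos: [0.4666, 0.0509, 0.1311]
tool_rot: [3.14, 0.702, 1.705]
contact_force: [-0.5, -0.4, -2.2]
opening: 0.0481
grip_force: 29.9
```

Request:
step_arm([
  {"delta_pos":[0,0,0],"dr":[0,0,0],"fingers":1},
  {"delta_pos":[0,0,0],"dr":[0,0,0],"fingers":1},
  {"delta_pos":[0,0,0],"dr":[0,0,0],"fingers":1},
  {"delta_pos":[0,0,0],"dr":[0,0,0],"fingers":1},
  {"delta_pos":[0,0,0],"dr":[0,0,0],"fingers":1},
])

```text
time: 8.1
tool_pos: [0.4666, 0.0499, 0.131]
tool_rot: [3.141, 0.698, 1.705]
contact_force: [-0.3, 0.3, -0.8]
opening: 0.0478
grip_force: 29.9
```

```bash
python3 -c "
from h import *
go([.469,.040,.140],[180,0,98])
for _ in range(3): viewer.read_camera('wrist');s=robot.observe();print(s['contact_force'].round(2),s['torque'].round(3),s['qpos'].round(2))"
```

```text
t 8.1 at [0.4666 0.0499 0.131 ] [180.   40.   97.7] F [-0.3   0.25 -0.79] open 0.0478 grip 29.9
cm [-1.35  0.1  -0.04] deg [-0.1 40.  -0.3]
[ 0.74 -0.29 -1.29] [ 0.465 -0.017  0.065] [ 0.37  0.52  1.79 -0.75  1.16  0.66]
[ 0.06  0.33 -1.45] [ 0.56  -0.029 -0.025] [ 0.37  0.52  1.79 -0.75  1.16  0.66]
[-0.04  0.83 -1.49] [ 0.548 -0.038  0.001] [ 0.37  0.52  1.79 -0.75  1.16  0.66]
```

Request:
step_arm([
  {"delta_pos":[-0.3,0,0],"dr":[0,8,0],"fingers":1},
  {"delta_pos":[-0.5,0,0],"dr":[0,16,0],"fingers":1},
  {"delta_pos":[-0.8,0,0],"dr":[0,24,0],"fingers":1},
  {"delta_pos":[-1.1,0,0],"dr":[0,32,0],"fingers":1},
  {"delta_pos":[-1.4,0,0],"dr":[0,40,0],"fingers":1},
])

```text
time: 8.88
tool_pos: [0.4681, 0.0397, 0.1404]
tool_rot: [3.14, -0.004, 1.707]
contact_force: [0.0, 0.3, -2.3]
opening: 0.0478
grip_force: 29.9
```

Request:
step_arm([
  {"delta_pos":[0,0,0],"dr":[0,0,0],"fingers":1},
  {"delta_pos":[0,0,0],"dr":[0,0,0],"fingers":1},
  {"delta_pos":[0,0,0],"dr":[0,0,0],"fingers":1},
  {"delta_pos":[0,0,0],"dr":[0,0,0],"fingers":1},
  {"delta_pos":[0,0,0],"dr":[0,0,0],"fingers":1},
])

```text
time: 9.5
tool_pos: [0.4679, 0.0402, 0.1396]
tool_rot: [-3.141, 0.0, 1.708]
contact_force: [-0.3, 0.1, -1.3]
opening: 0.048
grip_force: 29.9
```

```bash
python3 -c "
from h import *
F=[]
for _ in range(16): viewer.read_camera('wrist');F.append(robot.observe()['contact_force'])
print(np.mean(F,0),np.std(F,0))
go([.475,.19,.18],[180,0,94.5])
snap('scene','pics/s3.png')
a=cv2.imread('pics/s3.png');cv2.imwrite('pics/s3c.png',cv2.resize(a[120:290,200:400],None,fx=3,fy=3))"
```

```text
[-0.15618454 -0.01729877 -1.08900159] [0.49484642 0.4668832  0.35185084]
t 10.3 at [0.468  0.0396 0.1397] [-180.     0.    97.8] F [-0.35  0.45 -0.73] open 0.0481 grip 29.9
cm [14.8   2.73 -4.03] deg [-0.   0.   3.3]
```

View pics/s3c.png

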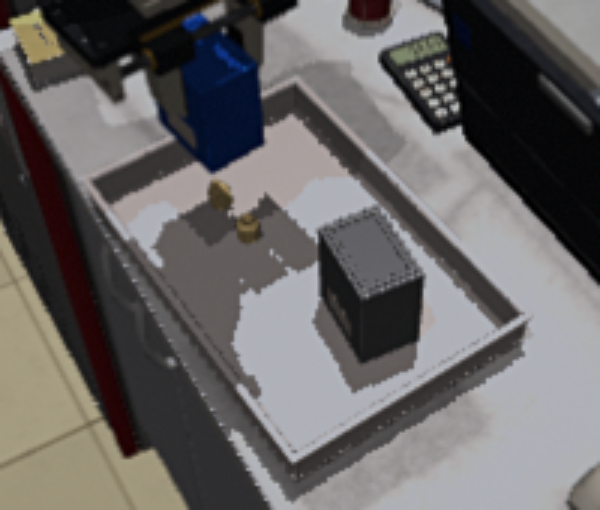

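Both weights, at crop (220,195) and (247,228), are in the tray. The load is about 1.1 N, which matches the empty cup, so I'll carry it left.

Request:
step_arm([
  {"delta_pos":[2,0.4,-1],"dr":[0,0,0.6],"fingers":1},
  {"delta_pos":[5.2,1,-1],"dr":[0,0,1.2],"fingers":1},
  {"delta_pos":[8.6,1.6,-1],"dr":[0,0,1.8],"fingers":1},
  {"delta_pos":[11.6,2.2,0],"dr":[0,0,2.4],"fingers":1},
  {"delta_pos":[13.5,2.5,0],"dr":[0,0,3],"fingers":1},
])

```text
time: 10.98
tool_pos: [0.474, 0.1781, 0.139]
tool_rot: [-3.14, 0.0, 1.655]
contact_force: [0.1, -0.2, -1.9]
opening: 0.0478
grip_force: 29.9
```

Request:
step_arm([
  {"delta_pos":[0,0,1],"dr":[0,0,0],"fingers":1},
  {"delta_pos":[0,0,3],"dr":[0,0,0],"fingers":1},
  {"delta_pos":[0,0,5],"dr":[0,0,0],"fingers":1},
  {"delta_pos":[0,0,6.8],"dr":[0,0,0],"fingers":1},
  {"delta_pos":[0,0,7.5],"dr":[0,0,0],"fingers":1},
])

```text
time: 11.6
tool_pos: [0.4738, 0.1758, 0.0634]
tool_rot: [-3.139, 0.001, 1.653]
contact_force: [-0.9, 0.0, -0.7]
opening: 0.048
grip_force: 29.9
```

```bash
python3 -c "
from h import *
snap('scene','pics/s4.png')
a=cv2.imread('pics/s4.png');cv2.imwrite('pics/s4c.png',cv2.resize(a[90:260,180:380],None,fx=3,fy=3))
go([.4745,.177,.046],[180,0,95])"
```

```text
t 11.65 at [0.4738 0.1759 0.0632] [-179.9    0.    94.7] F [-0.12  0.3  -0.69] open 0.0479 grip 29.9
cm [0.1  0.09 1.72] deg [-0.1  0.  -0.3]
```

View pics/s4c.png

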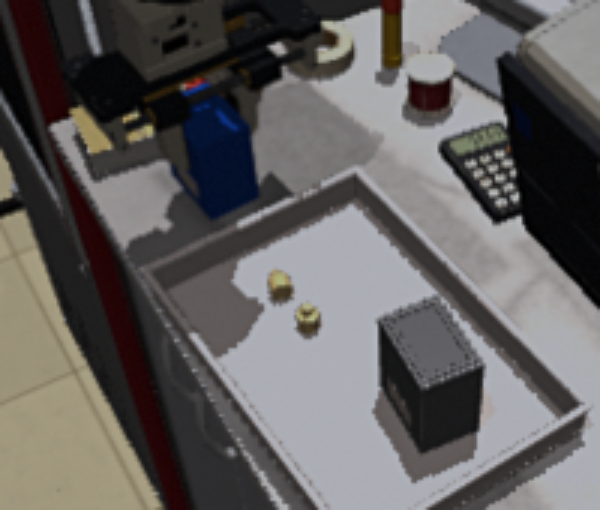

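The cup hangs clear of the tray rim, and both weights lie in the tray at crop (280,285) and (308,320). Now I'll lower it.

Request:
step_arm([
  {"delta_pos":[0,0,0.5],"dr":[0,0,0],"fingers":1},
  {"delta_pos":[0,0,0.9],"dr":[0,0,0],"fingers":1},
  {"delta_pos":[0,0,1.2],"dr":[0,0,0],"fingers":1},
  {"delta_pos":[0,0,1.4],"dr":[0,0,0],"fingers":1},
  {"delta_pos":[0,0,1.4],"dr":[0,0,0],"fingers":1},
])

```text
time: 12.28
tool_pos: [0.4745, 0.1768, 0.0507]
tool_rot: [-3.142, 0.0, 1.654]
contact_force: [0.9, 0.3, -1.2]
opening: 0.0476
grip_force: 29.9
```

Request:
step_arm([
  {"delta_pos":[0,0,0.1],"dr":[0,0,0],"fingers":1},
  {"delta_pos":[0,0,0.2],"dr":[0,0,0],"fingers":1},
  {"delta_pos":[0,0,0.3],"dr":[0,0,0],"fingers":1},
  {"delta_pos":[0,0,0.3],"dr":[0,0,0],"fingers":1},
  {"delta_pos":[0,0,0.3],"dr":[0,0,0],"fingers":1},
])

```text
time: 12.9
tool_pos: [0.4745, 0.1768, 0.0477]
tool_rot: [3.142, 0.0, 1.654]
contact_force: [0.1, -0.7, -0.9]
opening: 0.048
grip_force: 29.9
```

Request:
step_arm([
  {"delta_pos":[0,0,0.05],"dr":[0,0,0],"fingers":1},
  {"delta_pos":[0,0,0.1],"dr":[0,0,0],"fingers":1},
  {"delta_pos":[0,0,0.15],"dr":[0,0,0],"fingers":1},
  {"delta_pos":[0,0,0.2],"dr":[0,0,0],"fingers":1},
  {"delta_pos":[0,0,0.2],"dr":[0,0,0],"fingers":1},
])

```text
time: 13.52
tool_pos: [0.4746, 0.1768, 0.0461]
tool_rot: [3.141, 0.0, 1.654]
contact_force: [-1.7, -0.8, 4.3]
opening: 0.0478
grip_force: 29.9
```

The cup is touching the worktop, so I'll release and retreat.

Request:
step_arm([
  {"delta_pos":[0,0,0],"dr":[0,0,0],"fingers":0.2},
  {"delta_pos":[0,0,0],"dr":[0,0,0],"fingers":-0.3},
  {"delta_pos":[0,0,0],"dr":[0,0,0],"fingers":-1},
  {"delta_pos":[0,0,0],"dr":[0,0,0],"fingers":-1},
  {"delta_pos":[0,0,0],"dr":[0,0,0],"fingers":-1},
])

```text
time: 14.15
tool_pos: [0.4745, 0.1768, 0.0456]
tool_rot: [-3.142, 0.0, 1.654]
contact_force: [0.5, -0.5, 0.2]
opening: 0.0837
grip_force: 0.0
```

Request:
step_arm([
  {"delta_pos":[0,0,0],"dr":[0,0,0],"fingers":-1},
  {"delta_pos":[0,0,-2],"dr":[0,0,0],"fingers":-1},
  {"delta_pos":[0,0,-5],"dr":[0,0,0],"fingers":-1},
  {"delta_pos":[0,0,-9],"dr":[0,0,0],"fingers":-1},
  {"delta_pos":[0,0,-13],"dr":[0,0,0],"fingers":-1},
])

```text
time: 14.78
tool_pos: [0.4743, 0.1768, 0.1769]
tool_rot: [-3.141, 0.0, 1.654]
contact_force: [1.1, 0.1, -0.0]
opening: 0.0916
grip_force: 0.0
```

Request:
step_arm([
  {"delta_pos":[0,0,-2],"dr":[0,0,0],"fingers":-1},
  {"delta_pos":[0,0,-4],"dr":[0,0,0],"fingers":-1},
  {"delta_pos":[0,0,-5],"dr":[0,0,0],"fingers":-1},
  {"delta_pos":[0,0,-5],"dr":[0,0,0],"fingers":-1},
  {"delta_pos":[0,0,-5],"dr":[0,0,0],"fingers":-1},
])

```text
time: 15.4
tool_pos: [0.4741, 0.1767, 0.2248]
tool_rot: [-3.14, 0.0, 1.654]
contact_force: [0.2, 0.3, -0.4]
opening: 0.0917
grip_force: 0.0
```

```bash
python3 -c "
from h import *
snap('scene','pics/s5.png')
a=cv2.imread('pics/s5.png');cv2.imwrite('pics/s5c.png',cv2.resize(a[90:260,180:380],None,fx=3,fy=3))
print(robot.observe()['time'],robot.observe()['tool_pos'])"
```

```text
15.45 [0.47407475 0.17671525 0.22477652]
```

View pics/s5c.png

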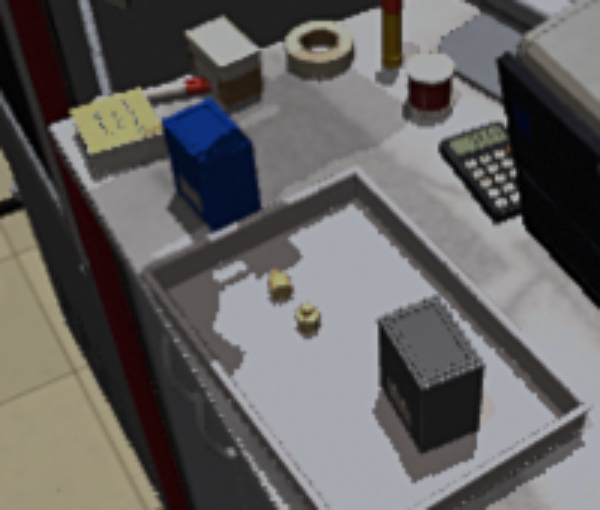

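The blue cup stands upright left of the tray, clear of the rim, with its top near crop (208,130). Both weights are in the tray at (280,285) and (308,320).

```bash
python3 -c "
from cell import robot
print(robot.hand_in())"
```

```text
the job is handed in; nothing more can be done
None
```

The job is handed in with no verdict returned: the last camera view showed both weights in the tray and the empty blue cup standing mouth down on the worktop just left of it, at about 15.5 s of the 56 s allowed.

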